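# Load a staple strip and close the magazine rail

## Robot

A 6-joint arm with a two-finger parallel gripper is mounted at the origin on the work surface. World frame = base frame: x ahead of the robot, y to its left, z up, the work surface at z = 0. Lengths are in mm, angles in rad, forces in N, time in s.
With the tool pointing down it reaches from about 325 to 900 mm from the base axis. Payload 6.1 kg.
Tool frame: the origin (TCP) lies midway between the tips of the shut fingers; the grasp point (between the pads) lies 19 mm behind it; x points along the fingers, y is the direction in which the jaws open and shut, and the axes are right-handed (so a half turn about x gives the same grasp; the last joint's range is limited). The gripper opens to 85 mm and grips with 20 to 120 N. Pads are 22 mm wide; open, the fingers measure 114 mm over their backs; the gripper's body (76 mm by 85 mm) begins 54 mm behind the grasp point. The pads swing forward as they close: fully open they stand 13 mm farther back than shut.
Start: joints at [1.19, 0.22, 1.526, -0, 1.395, -0.126], TCP at [157.531, 604.814, 231.3] pointing down, gripper open.
Joint ranges: [-2.98, 2.98], [-0.91, 2.08], [0.09, 2.57], [-1.24, 4.39], [0.2, 2.65], [-2.68, 2.68]. Speed limits (rad/s): [2.57, 2.57, 3.01, 3.14, 3.14, 3.14].

## Interface

Orientations are given as [roll, pitch, yaw] about the fixed x, y, z axes, in that order (R = Rz(yaw) Ry(pitch) Rx(roll)).
In Python, from workcell import manip, vision gives the robot as it stands.
- The arm moves only by the tool jog_arm, never from a script. Its arguments are lists of equal length, an entry for each row: "delta_pos": the shift along the world's x, y, z in m, a list of three; "dr": the turn, a rotation vector about the world's x, y, z in rad, a list of three. A call has 1 to 12 rows; each row is the pose to reach, as a shift and turn from the pose measured when the call began; what a row does not reach only later rows make up. A row lasts 1/10 s, in which the tool goes at most 50 mm and 8.59 degrees, less where a joint would pass 70% of its speed; a pose out of reach is approached as far as the arm can. A call with a gripper value outside its range is refused whole. "grip" is the finger opening in m, from 0 to 0.0854, set as the call begins (left out, the last holds). The fingers move at their own pace and stop on an object; "grip_force" is the grip in N (left out, the last holds). Time passes only in rows, so rows that repeat a pose let the fingers close. It gives the time, the measured TCP pose, the force and the opening at its end, in the units of the state.
- manip.state(): the state, without advancing time (a new reading comes with each control period).
- vision.get_image(name): name is "side" or "top"; returns the picture (420x560x3 uint8, red, green, blue); there is no depth.
- vision.camera_info(name): a dict with "fx", "fy", "cx", "cy" (pixels), "xyz" and "attitude" of the camera in the world. Camera axes: x right, y down, z forward; pixel columns grow to the right and rows downward; lengths in mm; the calibration is good to about 2 mm. A picture is of the moment at which its call begins. camera_info takes no time and is no camera call.
- manip.job_done(): hands the job in, once; it reports no verdict.
Trained networks look in the newest picture that a camera, given by its name, has taken for a name from the list of things; names that differ only in an ending like _2 or _b are one class to them, and where a whole thing is asked for, a point or a joint stands for the part that bears it (a point fixed in the world has none). Each returns a list of dicts, best first, with "score" (0 to 1); they miss things now and then, are a little off and sometimes report something else, mostly with a low value. They report only what shows in the picture. A call takes as long as a camera call.
- vision.recognise(camera, label): "xy" ([column, row] in pixels, amid what is visible of it).
- vision.landmark_of(camera, label): "xy" ([column, row] in pixels: a listed point, or the origin of a listed thing).
The state is a dict: "clock": time; "joint_positions": joint angles; "dq": joint speeds; "joint_efforts": joint torques, N m; "position": TCP position; "tcp_rot": TCP orientation; "force": force on the tool from outside, world axes, zero at the start; "moment": the same for the moment, N m; "opening": finger opening in mm.
Only numpy, scipy, OpenCV 4.12 (cv2) and the standard library are available. Lean on these libraries where they do the work, as an engineer would, in place of code of your own. Each camera call takes 0.05 s, during which the arm holds its last target. There are 200 camera calls.

## Task

Load the long staple strip into the open magazine of the stapler: press the strip's end against the spring follower, lower the strip behind the nose plate until it sits on the channel floor, and let it go. Then push the steel rail forward until its runners stop firmly against the stop blocks, without forcing anything, and leave the short strip and the other things on the table alone.

Things in the scene. Friction and masses are not known exactly. Their poses are not given: they have to be found in the camera images.
- magazine: Fixed stapler magazine on a plywood cradle. Origin on the table under the channel; x runs along the channel to the nose, y across, z up. Straight open-topped channel along y = 0: floor z = 30 mm; walls 4 mm thick, x = -135 to 90 mm, inner faces 15 mm apart, tops z = 44 mm, bevelled inwards to ease entry. Tool nose, up to z = 40 mm, from x = 118 mm; tool head, up to 100 mm, at x = 176 to 307 mm.
- channel_end (a point): Middle of the channel floor at the walls' front end (x = 90, z = 30 mm in the magazine's frame). 2 mm ahead of it the flat rear face of a fixed steel nose plate, 21 mm wide and 12 mm tall above the floor, closes the channel. The strip's front end goes behind it, against that face.
- follower_face (a point): Centre of the upright front face (11 mm wide, z = 32 to 62 mm) of the spring follower in the channel, at x = 30 mm in the magazine's frame at rest. Pushed towards -x it resists with 4 N and 0.12 N more per mm; 65 mm of travel. With the strip loaded it stays pushed back 48 mm and presses the strip to the nose plate.
- strip_center (a point): Centre of the long staple strip: a straight rigid steel bar of glued staples 110 mm long (its x), 12 mm thick (its y), 40 mm tall (its z), about 140 g, ends alike. It stands upright in one of the rack's two grooves, underside 12 mm over the table.
- short_center (a point): Centre of the short strip of the same section, 66 mm long, standing in the rack's other groove. Not to be used.
- rack: Fixed timber rack 150 x 134 x 20 mm, origin under its centre. Two grooves along its x at y = -32 and +32 mm: floor 12 mm over the table, ridges 8 mm high, 15 mm between ridges.
- rail_grip (a point): Point in the upright plate on the sliding rail: plate 10 mm thick (x), 30 mm wide (y), z = 79 to 108 mm; this point at z = 95 mm, middle of x and y. Moves along the magazine's x, +x closes. Starts at x = -108 to -100 mm, closed at -58 to -38 mm. Some 3 N move the rail; it stays where left. Its roof, z = 75 to 79 mm, 38 mm wide, runs from 12 mm behind to 58 mm ahead of this point.
- rail_tips (a point): Midway between the front ends of the rail's two runners (5 mm wide, 10 mm tall, at y = -16.5 and +16.5 mm, z = 36 mm, outside the walls), 138 mm ahead of rail_grip along the magazine's x. Closed, both tips bear on two dark stop blocks beside the channel, clamped anew each time with their rear faces at x = 80 to 100 mm: not measured. Nothing else stops the rail.

How it is judged (in metres and radians):
On the way, in this order (a step that is already met when the one before it is completed fails the run):
1. the long strip sits on the channel floor between the follower and the nose plate, let go, with the rail still open (z of strip_center in the frame of magazine between 0.047 and 0.0525 m and x of strip_center in the frame of magazine between 0.033 and 0.041 m and x of follower_face in the frame of magazine below -0.006 m and contact force between the fingers and strip below 0.3 N and x of rail_tips in the frame of magazine below 0.06 m), for 0.2 s.
2. the rail's runner tips bear on the stop blocks (contact force between rail and magazine above 1.5 N and x of rail_tips in the frame of magazine above 0.077 m), for 0.1 s.
At the end, for the whole second after the job is handed in: The long strip lies on the channel floor (within 2.5 mm, 0.06 rad) against the nose plate (centre at x = 33 to 41 mm in the magazine), follower pushed back behind it; the rail was pressed on its stop blocks with over 1.5 N and its tips are still beyond x = 77 mm; all at rest (z of strip_center in the frame of magazine between 0.047 and 0.0525 m and x of strip_center in the frame of magazine between 0.033 and 0.041 m and angle between the x axis of strip_center and the x axis of magazine, either way round below 0.06 rad and x of follower_face in the frame of magazine below -0.006 m and x of rail_tips in the frame of magazine above 0.077 m and linear speed of strip below 0.02 m/s); the robot touches nothing.
It fails at once if the rail is rammed against its stop blocks with more than 40 N (contact force between rail and magazine above 40 N).
It fails at once if the strip, while held, is jammed against the magazine with more than 45 N (contact force between strip and magazine above 45 N and contact force between the fingers and strip above 1 N).
It fails at once if the short strip is moved by over 15 mm (distance of short_center from where it was at the start of the episode above 0.015 m).
It fails at once if one of the other things is moved by over 30 mm (distance of any of coupling, tee, driver, tin, mallet, pad, reel, flange from where it was at the start of the episode above 0.03 m).
It also fails if it takes over 58 s, if anything falls off the work surface, if the arm or the gripper's body presses on something with over 40 N, if the wrist force passes 120 N, or if a joint passes its speed limit or range.

## Working session

There is one attempt and no reset: what is moved stays moved. The work goes in short steps, Python scripts to look and compute and a tool call to move; the robot and the scene stay as the last step left them, time stands still between calls to the robot, and variables do not carry over. Pictures are saved under pics/ and viewed, about 8 in all and at most 12, crops included, and the job is handed in when it is done.

Besides the shell and the picture viewer there is one more tool, called after "Emit:" as name(argument=value, ...) on one line, values as JSON. jog_arm: Moves the arm, as the interface text tells. Its arguments: {"type":"object","properties":{"delta_pos":{"type":"array","items":{"type":"array","items":{"type":"number"}}},"dr":{"type":"array","items":{"type":"array","items":{"type":"number"}}},"grip":{"type":"number"},"grip_force":{"type":"number"}},"required":["delta_pos","dr"]}

```bash
mkdir -p pics; ls; python3 - <<'E'
from workcell import manip, vision
import cv2
for c in ("side","top"):
    im=vision.get_image(c); cv2.imwrite(f"pics/{c}0.png",im[:,:,::-1])
    print(c,vision.camera_info(c))
    for l in ("channel_end","follower_face","strip_center","short_center","rail_grip","rail_tips","magazine","rack"):
        print(l,[(d["xy"],round(d["score"],2)) for d in vision.landmark_of(c,l)[:3]])
print(manip.state())
E
```

```text
pics
side {'fx': 404.0045771840479, 'fy': 404.0045771840479, 'cx': 272.1596629087675, 'cy': 209.01328067674885, 'xyz': array([484.55542004, 570.6399602 , 523.68113059]), 'attitude': array([-2.19079201,  0.0030891 , -3.02287846])}
channel_end [([214.1, 322.5], 0.75)]
follower_face [([229.7, 292.4], 0.56)]
strip_center [([316.8, 175.7], 0.68)]
short_center [([311.8, 189.9], 0.93)]
rail_grip [([268.1, 221.2], 0.57), ([233.0, 288.2], 0.52)]
rail_tips [([227.7, 296.2], 0.72), ([211.3, 325.2], 0.42), ([244.6, 295.7], 0.27)]
magazine [([243.4, 299.5], 0.82)]
rack [([314.8, 196.1], 0.65), ([232.6, 289.2], 0.32)]
top {'fx': 520.0880452348528, 'fy': 520.0880452348528, 'cx': 278.3942145225067, 'cy': 217.5030745167375, 'xyz': array([416.24958966, -33.28226032, 989.04226844]), 'attitude': array([-2.9720603 ,  0.00864308, -1.59691102])}
channel_end [([160.3, 201.1], 0.91)]
follower_face [([189.8, 207.2], 0.42)]
strip_center [([403.7, 264.1], 0.59)]
short_center [([368.6, 267.3], 0.87), ([257.5, 222.4], 0.28), ([188.7, 204.6], 0.18)]
rail_grip [([258.0, 220.9], 0.79)]
rail_tips [([189.5, 208.3], 0.83)]
magazine [([211.0, 217.6], 0.82)]
rack [([383.1, 267.1], 0.89)]
{'clock': 0.9, 'joint_positions': array([ 1.18988803e+00,  2.20354666e-01,  1.52645743e+00, -7.11747066e-06,
        1.39470991e+00, -1.26076676e-01]), 'dq': array([ 0.00013173,  0.00053041,  0.00093823, -0.00049513, -0.00060763,
       -0.00075853]), 'joint_efforts': array([-6.59173111e-05, -4.96829903e+01, -3.89741063e+01, -4.85296607e-05,
        6.01779775e-04, -3.99367494e-06]), 'position': array([157.54826757, 604.83031456, 231.35031234]), 'tcp_rot': array([1.34585347, 1.57072533, 1.0910231 ]), 'force': array([ 0.25119795, -0.14566907, -0.41202023]), 'moment': array([-0.00091385, -0.04222034,  0.02121642]), 'opening': 85.194165231576}
```

```bash
cat > h.py <<'E'
import numpy as np, cv2
from workcell import manip, vision
from scipy.spatial.transform import Rotation as R
from scipy.optimize import least_squares
C={c:vision.camera_info(c) for c in ("side","top")}
def rot(c): return R.from_euler("xyz",C[c]["attitude"]).as_matrix()
def proj(c,p):
    i=C[c]; q=(np.atleast_2d(p)-i["xyz"])@rot(c)
    return np.c_[i["fx"]*q[:,0]/q[:,2]+i["cx"], i["fy"]*q[:,1]/q[:,2]+i["cy"]]
def onz(c,xy,z):
    i=C[c]; d=rot(c)@[(xy[0]-i["cx"])/i["fx"],(xy[1]-i["cy"])/i["fy"],1]
    return i["xyz"]+d*(z-i["xyz"][2])/d[2]
def tri(a,b):
    s=least_squares(lambda p:np.r_[proj("side",p)[0]-a,proj("top",p)[0]-b],onz("top",b,50)); return s.x,np.abs(s.fun).max()
E
python3 - <<'E'
from h import *
D={"channel_end":([214.1,322.5],[160.3,201.1],30),"follower":([229.7,292.4],[189.8,207.2],47),"strip":([316.8,175.7],[403.7,264.1],32),"short":([311.8,189.9],[368.6,267.3],32),"grip":([268.1,221.2],[258,220.9],95),"tips":([227.7,296.2],[189.5,208.3],36),"mag":([243.4,299.5],[211,217.6],0),"rack":([314.8,196.1],[383.1,267.1],0)}
np.set_printoptions(precision=1,suppress=True)
for k,(a,b,z) in D.items(): print(k,*tri(a,b),onz("top",b,z),onz("side",a,z))
a=cv2.imread("pics/top0.png");cv2.imwrite("pics/top0c.png",cv2.resize(a[150:330,120:440],None,fx=2.5,fy=2.5,interpolation=cv2.INTER_CUBIC))
E
```

```text
channel_end [618.  191.3  35.3] 0.5471013303429402 [618.1 192.4  30. ] [620.1 187.   30. ]
follower [604.7 134.9  41.1] 1.1009155141132396 [601.5 133.7  47. ] [604.8 140.   47. ]
strip [ 483.9 -255.9   35. ] 2.1538020455884066 [ 487.2 -256.9   32. ] [ 478.7 -259.8   32. ]
short [ 485.  -192.    34.5] 1.3805597135505536 [ 483.  -192.3   32. ] [ 488.1 -196.4   32. ]
grip [562.8   6.3  91.1] 1.302119208804612 [564.4   6.1  95. ] [559.7  11.9  95. ]
tips [606.4 136.9  33.8] 2.3055058527614563 [601.6 136.2  36. ] [609.1 138.4  36. ]
mag [591.6 102.3  -9.6] 0.38919911438969734 [589.1 101.    0. ] [590.2 110.7   0. ]
rack [ 483.2 -225.4   -3. ] 1.2397382823446605 [ 484.9 -225.     0. ] [ 480.3 -220.4    0. ]
```

View pics/side0.png

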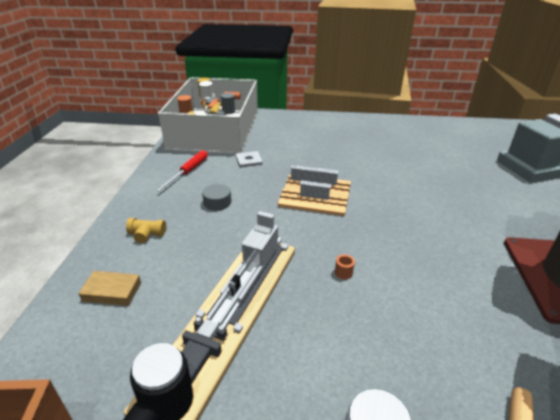

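View pics/top0.png

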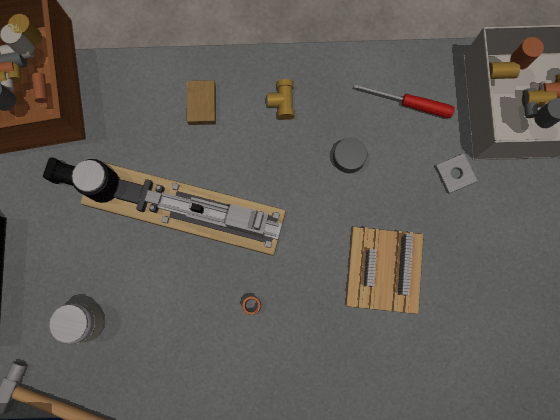

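The pictures show the magazine from about (150,195) to (285,230) in the top view. The follower is a black spot at (196,208) and the rail plate is at (258,221). The rack is at (385,270), with the long strip in the right groove at (405,264) and the short one at (370,267). I'll fit the poses next.

```bash
cat >> h.py <<'E'
def fit(obs,free,x0):
    # obs: (cam,xy,local point fn(extra)); params x,y,yaw,(extra)
    def loc(p,l): c,s=np.cos(p[2]),np.sin(p[2]); return np.array([p[0]+c*l[0]-s*l[1],p[1]+s*l[0]+c*l[1],l[2]])
    f=lambda p:np.concatenate([proj(c,loc(p,l(p)))[0]-xy for c,xy,l in obs])
    s=least_squares(f,x0,loss="soft_l1",x_scale=[10,10,.1]+[10]*free); return s.x,f(s.x).reshape(-1,2)
E
python3 - <<'E'
from h import *
np.set_printoptions(precision=3,suppress=True)
mk=lambda a,b,l:[("side",a,l),("top",b,l)]
obs=mk([214.1,322.5],[160.3,201.1],lambda p:(90,0,30))+mk([229.7,292.4],[189.8,207.2],lambda p:(30,0,47))+mk([268.1,221.2],[258,220.9],lambda p:(p[3],0,95))+mk([227.7,296.2],[189.5,208.3],lambda p:(p[3]+138,0,36))+mk([243.4,299.5],[211,217.6],lambda p:(0,0,0))
p,r=fit(obs,1,[590,102,1.29,-104]);print(p);print(r)
q,r2=fit(mk([316.8,175.7],[403.7,264.1],lambda p:(0,-32*p[3],32))+mk([311.8,189.9],[368.6,267.3],lambda p:(0,32*p[3],32))+mk([314.8,196.1],[383.1,267.1],lambda p:(0,0,0)),1,[484,-225,0.,1]);print(q);print(r2)
# top-only overlay
im=cv2.imread("pics/top0.png");S=4
def dr(im,c,p,pts,col,o):
    P=np.array([[p[0]+np.cos(p[2])*a-np.sin(p[2])*b,p[1]+np.sin(p[2])*a+np.cos(p[2])*b,z] for a,b,z in pts]);u=((proj(c,P)-o+.5)*S).astype(int)
    cv2.polylines(im,[u],True,col,1)
box=lambda x0,x1,w,z,y=0:[(x0,y-w,z),(x1,y-w,z),(x1,y+w,z),(x0,y+w,z)]
def crop(c,x,y,w,h,img): return cv2.resize(img[y:y+h,x:x+w],None,fx=S,fy=S,interpolation=cv2.INTER_CUBIC)
a=crop("top",140,170,150,80,im);o=np.array([140,170])
dr(a,"top",p,box(-135,90,11.5,44),(0,255,0),o);dr(a,"top",p,box(p[3]-5,p[3]+5,15,108),(0,0,255),o);dr(a,"top",p,box(92,94,10.5,42),(255,255,0),o);dr(a,"top",p,box(p[3]+128,p[3]+138,19,41),(255,0,255),o)
b=crop("top",340,220,90,100,im);o=np.array([340,220])
dr(b,"top",q,box(-75,75,67,20),(0,255,0),o);dr(b,"top",q,box(-55,55,6,52,-32*q[3]),(0,0,255),o);dr(b,"top",q,box(-33,33,6,52,32*q[3]),(255,0,0),o)
cv2.imwrite("pics/ov1.png",a);cv2.imwrite("pics/ov2.png",b)
E
```

```text
[ 592.411  105.306    1.268 -103.644]
[[-0.076  2.288]
 [ 0.643 -0.631]
 [ 2.902 -2.661]
 [-0.131  0.067]
 [-0.614 -1.936]
 [-0.11   1.662]
 [ 3.999  0.207]
 [-1.012 -0.548]
 [-0.695 -2.501]
 [-2.245 -1.615]]
[ 484.184 -224.793   -0.004    1.004]
[[-2.296  0.503]
 [ 0.132  1.696]
 [ 1.627  1.012]
 [ 0.184 -0.694]
 [-1.598 -1.132]
 [-0.103  0.392]]
```

View pics/ov1.png

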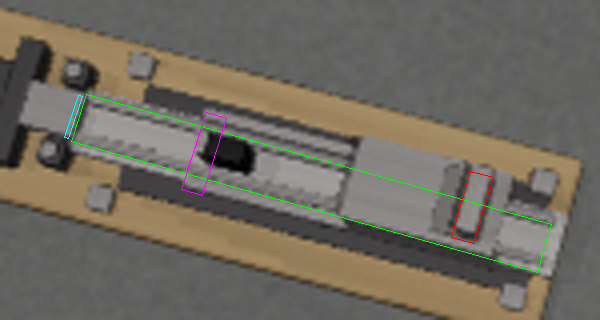

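View pics/ov2.png

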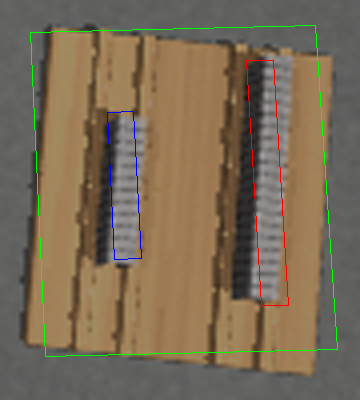

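The landmark fits are right to about 5 mm, but both yaws are off by about 0.05–0.1 rad. I'll refine them by aligning model edges to the image gradients, one camera at a time.

```bash
cat >> h.py <<'E'
from scipy.optimize import minimize
from scipy.ndimage import map_coordinates
def world(p,P): P=np.asarray(P,float); c,s=np.cos(p[2]),np.sin(p[2]); return np.c_[p[0]+c*P[:,0]-s*P[:,1],p[1]+s*P[:,0]+c*P[:,1],P[:,2]]
def align(img,c,segs,p0,widths=(2.5,1.2,.8)):
    g=cv2.cvtColor(img,cv2.COLOR_BGR2GRAY).astype(np.float32); p=np.array(p0,float); t=np.linspace(.03,.97,40)[:,None]
    sc=np.array([8,8,.08]+[8]*(len(p)-3))
    for w in widths:
        b=cv2.GaussianBlur(g,(0,0),w); gx=cv2.Sobel(b,cv2.CV_32F,1,0); gy=cv2.Sobel(b,cv2.CV_32F,0,1)
        def cost(d):
            q=p+d*sc*w/2.5; v=0
            for a,e in segs(q):
                A=proj(c,world(q,[a,e])); u=A[0]+(A[1]-A[0])*t; n=np.array([A[0,1]-A[1,1],A[1,0]-A[0,0]]); n/=np.linalg.norm(n)
                m=[map_coordinates(k,[u[:,1],u[:,0]],order=1,mode="nearest") for k in (gx,gy)]
                v-=np.abs(m[0]*n[0]+m[1]*n[1]).mean()
            return v
        best=min((minimize(cost,s,method="Nelder-Mead",options=dict(initial_simplex=np.vstack([s,s+np.eye(len(p))*.5]))) for s in np.random.default_rng(0).uniform(-.8,.8,(12,len(p)))),key=lambda r:r.fun)
        p=p+best.x*sc*w/2.5
    return p,best.fun
def rect(x0,x1,w,z,y=0): return [((x0,y-w,z),(x1,y-w,z)),((x0,y+w,z),(x1,y+w,z)),((x0,y-w,z),(x0,y+w,z)),((x1,y-w,z),(x1,y+w,z))]
def overlay(img,c,segs,p,box,S,fn):
    x,y,w,h=box; a=cv2.resize(img[y:y+h,x:x+w],None,fx=S,fy=S,interpolation=cv2.INTER_CUBIC)
    for s in segs: cv2.polylines(a,[((proj(c,world(p,s))-[x,y]+.5)*S).astype(int)],False,(0,255,0),1)
    cv2.imwrite(fn,a)
def magsegs(p): g=p[3]; return rect(g-12,g+58,19,79)[:2]+rect(g+58,g+58,19,79)[3:]+rect(g-5,g+5,15,108)+rect(g+60,90,11.5,44)[:2]+rect(g+60,90,7.5,44)[:2]
def racksegs(p): return rect(-75,75,67,20)
def stripsegs(p): return rect(-55,55,6,52)[:]
E
python3 - <<'E'
from h import *
np.set_printoptions(precision=3,suppress=True)
T=cv2.imread("pics/top0.png");D=cv2.imread("pics/side0.png")
for c,im in (("top",T),("side",D)):
    q,f=align(im,c,racksegs,[484.2,-224.8,-.1]);print(c,"rack",q,f)
    s0=world(q,[(0,-32,0)])[0];s,f=align(im,c,stripsegs,[s0[0],s0[1],q[2]],(1.2,.8));print(c,"strip",s,f)
    p,f=align(im,c,magsegs,[592,105,1.31,-104]);print(c,"mag",p,f)
    if c=="top":
        a="pics/a.png";overlay(im,c,magsegs(p),p,(140,170,150,80),5,"pics/a.png");
        overlay(im,c,racksegs(q),q,(340,220,90,100),4,"pics/b.png")
    else: overlay(im,c,magsegs(p)+[],p,(180,200,130,140),4,"pics/c.png")
A=cv2.imread("pics/b.png");B=cv2.imread("pics/c.png");H=max(A.shape[0],B.shape[0])
pad=lambda z:cv2.copyMakeBorder(z,0,H-z.shape[0],0,0,cv2.BORDER_CONSTANT)
cv2.imwrite("pics/bc.png",np.hstack([pad(A[:,:280]),pad(B)]))
E
```

```text
top rack [ 479.319 -225.023   -0.135] -346.61368223000426
top strip [ 487.209 -258.973   -0.134] -435.3382975383729
top mag [589.173  79.795   1.246 -96.512] -821.3374601687142
side rack [ 476.229 -233.105   -0.136] -544.3117706411709
side strip [ 485.984 -241.621   -0.229] -586.6789797055746
side mag [574.894  56.66    1.397 -48.806] -1651.5640754035426
```

View pics/a.png

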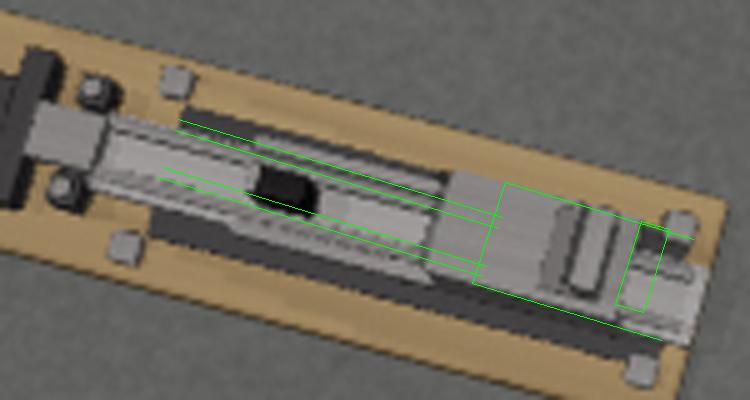

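View pics/bc.png

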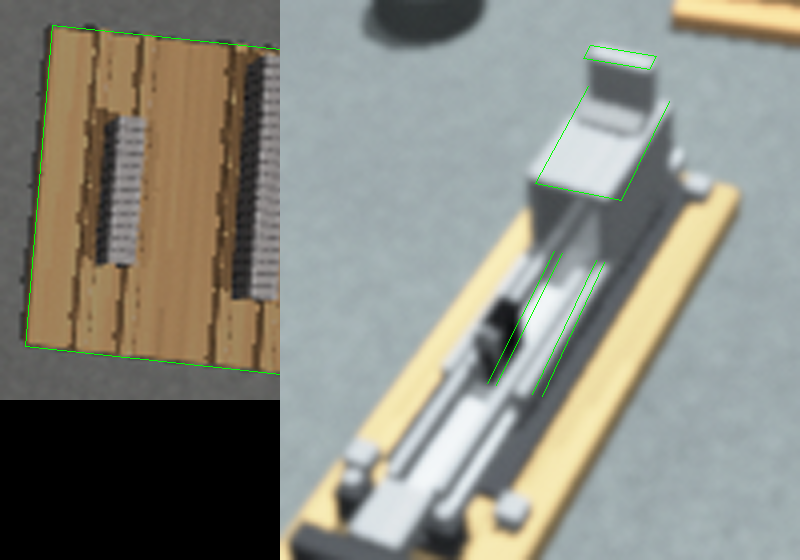

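The rack overlay fits (yaw -0.135). The magazine alignment slipped along the channel, so I'll refit from points read in these crops:

| Point | Crop | Pixel |
|---|---|---|
| Wall front | top | (101,151) |
| Runner tips | top | (241,183) |
| Plate top | top | (592,250) |
| Wall front | side | (416,492) |
| Runner tips | side | (487,380) |
| Roof front | side | (577,189) |
| Plate top | side | (620,57) |

```bash
python3 - <<'E'
from h import *
np.set_printoptions(precision=3,suppress=True)
t=lambda u,v:np.array([u/5+139.5,v/5+169.5]); s=lambda u,v:np.array([(u-280)/4+179.5,v/4+199.5])
W=lambda p:(90,0,44);G=lambda p:(p[3]+138,0,41);P=lambda p:(p[3],0,108)
y=lambda f,d:(lambda p:(f(p)[0],d,f(p)[2]))
RF=lambda p:(p[3]+58,0,79)
top=[("top",t(110,115),y(W,-11.5)),("top",t(92,188),y(W,11.5)),("top",t(250,140),y(G,-19)),("top",t(232,225),y(G,19)),("top",t(592,250),P),("top",t(450,172),y(RF,-19)),("top",t(427,265),y(RF,19))]
side=[("side",s(416,492),W),("side",s(487,380),G),("side",s(577,189),RF),("side",s(620,57.5),P)]
# sign of y: top view, camera: +x mag to left in image, y mag = left of it -> image down
for o in (top,side,top+side):
    p,r=fit(o,1,[585,103,1.32,-104]);print(p);print(r.T)
im=cv2.imread("pics/top0.png");p,_=fit(top,1,[585,103,1.32,-104])
overlay(im,"top",magsegs(p)+rect(-135,90,11.5,44),p,(140,170,150,80),4,"pics/a.png")
im2=cv2.imread("pics/side0.png");overlay(im2,"side",magsegs(p)+rect(-135,90,11.5,44)+rect(p[3]+130,p[3]+138,19,41),p,(180,200,130,140),4,"pics/c.png")
A=cv2.imread("pics/a.png");B=cv2.imread("pics/c.png")
cv2.imwrite("pics/ac.png",cv2.resize(np.vstack([A,cv2.copyMakeBorder(B,0,0,0,80,cv2.BORDER_CONSTANT)]),None,fx=.66,fy=.66,interpolation=cv2.INTER_AREA))
E
```

```text
[ 593.85   103.677    1.293 -101.879]
[[-0.003  0.055  1.168 -0.904 -0.031  0.464 -0.603]
 [ 0.943 -1.909 -0.528  1.924 -0.669 -0.483  1.286]]
[ 593.683  111.058    1.304 -107.561]
[[-0.162  0.546 -1.796  0.693]
 [-0.104  0.886 -0.382 -0.396]]
[ 593.692  104.879    1.293 -102.745]
[[-0.657 -0.597  0.963 -1.102 -0.234  0.258 -0.801  0.259 -0.263 -2.152
   0.647]
 [ 1.064 -1.786 -0.308  2.149 -0.462 -0.272  1.503 -3.655  0.024 -0.965
  -0.824]]
```

View pics/ac.png

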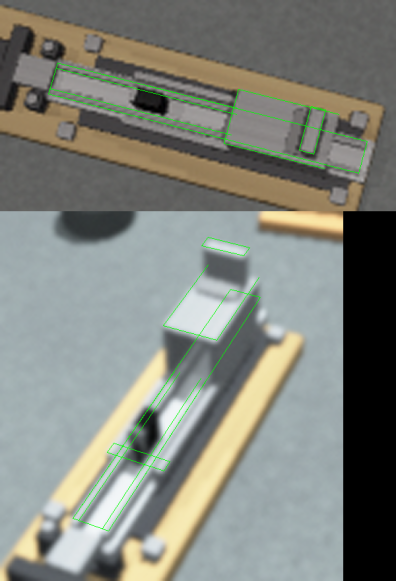

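```bash
python3 - <<'E'
from h import *
np.set_printoptions(precision=3,suppress=True)
t=lambda u,v:np.array([u/5+139.5,v/5+169.5])
for A,B in (((0,10),(727,203)),((0,245),(400,352)),((110,115),(240,140)),((92,188),(232,222))):
    for z in (18,44):
        a,b=onz("top",t(*A),z),onz("top",t(*B),z);d=a-b;print(A,z,np.arctan2(d[1],d[0]))
im=cv2.imread("pics/top0.png");g=cv2.cvtColor(im,cv2.COLOR_BGR2HSV)
m=((g[...,0]>8)&(g[...,0]<25)&(g[...,1]>80)&(g[...,2]>90)).astype(np.uint8);m[:140]=0;m[260:]=0;m[:,:110]=0;m[:,300:]=0
ys,xs=np.nonzero(m)
# fit upper and lower borders of plywood
for f,n in ((np.min,"up"),(np.max,"low")):
    X=np.arange(130,270,2);Y=[]
    for x in X: Y.append(f(ys[xs==x]) if (xs==x).any() else np.nan)
    Y=np.array(Y,float);ok=~np.isnan(Y);X=X[ok];Y=Y[ok]
    for _ in range(4): k=np.polyfit(X,Y,1);r=Y-np.polyval(k,X);X=X[abs(r)<1.5];Y=Y[abs(r)<1.5]
    a,b=[onz("top",(x,np.polyval(k,x)+(-.5 if n=="up" else .5)),18) for x in (150,260)];d=a-b
    nrm=np.array([-np.sin(1.3),np.cos(1.3)]);print(n,len(X),np.arctan2(d[1],d[0]),a,b,"lat",(a+b)[:2]/2@nrm)
s=manip.state();Rm=R.from_euler("xyz",s["tcp_rot"]).as_matrix();print(Rm, np.arctan2(Rm[1,1],Rm[0,1]))
E
```

```text
(0, 10) 18 1.2793174282197188
(0, 10) 44 1.2793174282197186
(0, 245) 18 1.282041790091523
(0, 245) 44 1.2820417900915235
(110, 115) 18 1.3503819214510722
(110, 115) 44 1.350381921451073
(92, 188) 18 1.3034531320480263
(92, 188) 44 1.3034531320480267
up 70 1.2828112115123114 [673.978 215.749  18.   ] [611.564   5.047  18.   ] lat -589.816093621404
low 70 1.2837169797346086 [580.64  214.293  18.   ] [519.411   6.904  18.   ] lat -500.3966894363526
[[ 0.     0.252  0.968]
 [ 0.     0.968 -0.252]
 [-1.     0.     0.   ]] 1.315965956627088
```

Plywood edges give magazine yaw 1.283, and both edges agree. The midline also matches my top-camera fit. I'm moving to above the long strip now.

Emit:
jog_arm(delta_pos=[[0.33, -0.863, -0.08], [0.33, -0.863, -0.08], [0.33, -0.863, -0.08], [0.33, -0.863, -0.08], [0.33, -0.863, -0.08], [0.33, -0.863, -0.08], [0.33, -0.863, -0.08], [0.33, -0.863, -0.08], [0.33, -0.863, -0.08], [0.33, -0.863, -0.08], [0.33, -0.863, -0.08], [0.33, -0.863, -0.08]], dr=[[0, 0, 0.12], [0, 0, 0.12], [0, 0, 0.12], [0, 0, 0.12], [0, 0, 0.12], [0, 0, 0.12], [0, 0, 0.12], [0, 0, 0.12], [0, 0, 0.12], [0, 0, 0.12], [0, 0, 0.12], [0, 0, 0.12]], grip=0.05)

```text
clock: 2.1
position: [371.6, 44.4, 180.0]
tcp_rot: [0.136, 1.569, 0.001]
force: [0.4, 0.2, 0.2]
opening: 50.3
```

Emit:
jog_arm(delta_pos=[[0.0154, -0.0524, -0.03], [0.0354, -0.1024, -0.03], [0.0554, -0.1524, -0.03], [0.0754, -0.2024, -0.03], [0.0954, -0.2524, -0.03], [0.1154, -0.3024, -0.03], [0.1154, -0.3024, -0.06], [0.1154, -0.3024, -0.09], [0.1154, -0.3024, -0.09], [0.1154, -0.3024, -0.09]], dr=[[0, 0, 0], [0, 0, 0], [0, 0, 0], [0, 0, 0], [0, 0, 0], [0, 0, 0], [0, 0, 0], [0, 0, 0], [0, 0, 0], [0, 0, 0]])

```text
clock: 3.1
position: [486.4, -257.3, 89.7]
tcp_rot: [1.388, 1.569, 1.253]
force: [-0.2, 0.1, 0.7]
opening: 49.5
```

```bash
python3 - <<'E'
from h import *
for c in ("top","side"): cv2.imwrite(f"pics/{c}1.png",vision.get_image(c)[:,:,::-1])
s=manip.state();p=s["position"];print(p,s["tcp_rot"],s["joint_positions"],s["clock"])
print([proj(c,[[p[0],p[1],52],p]) for c in ("top","side")])
A=cv2.imread("pics/top1.png")[215:325,330:440];B=cv2.imread("pics/side1.png")[115:225,260:370]
cv2.imwrite("pics/g1.png",cv2.resize(np.hstack([A,B]),None,fx=3.6,fy=3.6,interpolation=cv2.INTER_CUBIC))
E
```

```text
[ 487.88119294 -257.94090971   91.80071428] [-0.18104786  1.56646434 -0.31513965] [-6.30070932e-01  1.88342932e-01  1.84164096e+00  1.49996167e-03
  1.10749027e+00 -2.06744306e+00] 3.2
[array([[406.81107121, 262.79669589],
       [412.23665025, 260.88096547]]), array([[313.37539268, 168.51136024],
       [314.35665906, 153.28010361]])]
```

View pics/g1.png

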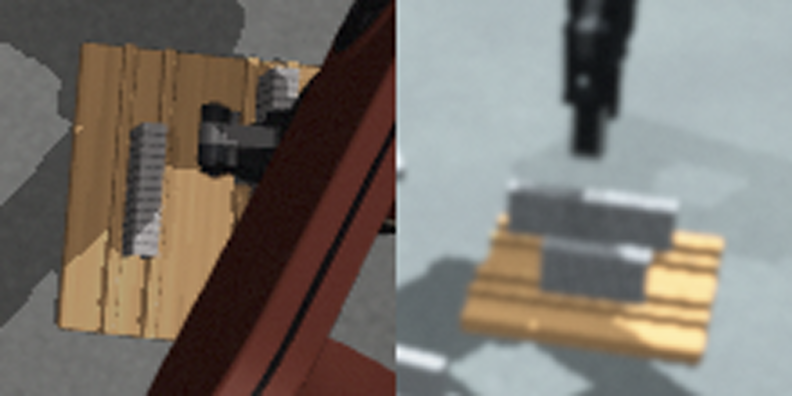

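The side view shows the finger at column 588 and the middle of the long strip at about 594, so the strip is about 3 mm towards -x. I'll shift by that, descend and grip.

Emit:
jog_arm(delta_pos=[[-0.003, 0, -0.02], [-0.003, 0, -0.04], [-0.003, 0, -0.055], [-0.003, 0, -0.062], [-0.003, 0, -0.062], [-0.003, 0, -0.062]], dr=[[0, 0, 0], [0, 0, 0], [0, 0, 0], [0, 0, 0], [0, 0, 0], [0, 0, 0]])

```text
clock: 3.8
position: [485.5, -258.2, 30.7]
tcp_rot: [-0.245, 1.565, -0.378]
force: [-0.1, -0.9, 0.4]
opening: 49.9
```

Emit:
jog_arm(delta_pos=[[0, 0, 0], [0, 0, 0], [0, 0, 0], [0, 0, 0], [0, 0, 0], [0, 0, 0], [0, 0, 0], [0, 0, 0]], dr=[[0, 0, 0], [0, 0, 0], [0, 0, 0], [0, 0, 0], [0, 0, 0], [0, 0, 0], [0, 0, 0], [0, 0, 0]], grip=0, grip_force=70)

```text
clock: 4.6
position: [486.1, -258.6, 31.5]
tcp_rot: [-0.297, 1.564, -0.431]
force: [-0.3, 1.2, 5.7]
opening: 10.6
```

Emit:
jog_arm(delta_pos=[[0, 0, 0.03], [0, 0, 0.07], [0, 0, 0.11], [0.005, 0.03, 0.13], [0.015, 0.07, 0.135], [0.03, 0.115, 0.135], [0.045, 0.16, 0.135], [0.06, 0.205, 0.135], [0.075, 0.25, 0.135], [0.09, 0.295, 0.135], [0.105, 0.34, 0.135], [0.12, 0.385, 0.135]], dr=[[0, 0, 0], [0, 0, 0], [0, 0, -0.05], [0, 0, -0.15], [0, 0, -0.29], [0, 0, -0.43], [0, 0, -0.57], [0, 0, -0.71], [0, 0, -0.85], [0, 0, -0.99], [0, 0, -1.13], [0, 0, -1.27]])

```text
clock: 5.8
position: [603.0, 119.0, 165.7]
tcp_rot: [-0.462, 1.563, -1.856]
force: [0.8, 0.0, -1.3]
opening: 10.4
```

Emit:
jog_arm(delta_pos=[[0.005, 0.02, 0], [0.01, 0.045, 0], [0.0155, 0.065, 0], [0.0195, 0.0814, 0], [0.0195, 0.0814, -0.02], [0.0195, 0.0814, -0.045], [0.0195, 0.0814, -0.045], [0.0195, 0.0814, -0.045]], dr=[[0, 0, -0.13], [0, 0, -0.26], [0, 0, -0.39], [0, 0, -0.465], [0, 0, -0.465], [0, 0, -0.465], [0, 0, -0.465], [0, 0, -0.465]])

```text
clock: 6.6
position: [621.5, 200.2, 119.6]
tcp_rot: [-0.632, 1.561, -2.491]
force: [0.6, 0.4, -1.1]
opening: 10.4
```

```bash
python3 - <<'E'
from h import *
np.set_printoptions(precision=3,suppress=True)
for c in ("top","side"): cv2.imwrite(f"pics/{c}2.png",vision.get_image(c)[:,:,::-1])
s=manip.state();p=s["position"];Rm=R.from_euler("xyz",s["tcp_rot"]).as_matrix();print(p,Rm,s["joint_positions"],s["clock"],s["force"])
A=cv2.imread("pics/top2.png")[160:250,120:270];B=cv2.imread("pics/side2.png")[190:360,160:310]
cv2.imwrite("pics/g2.png",cv2.resize(np.hstack([cv2.copyMakeBorder(A,0,80,0,0,cv2.BORDER_CONSTANT),B]),None,fx=2.66,fy=2.66,interpolation=cv2.INTER_CUBIC))
for l in ("strip_center","channel_end"):
    for c in ("top","side"): print(l,c,[(np.round(d["xy"],1),round(d["score"],2)) for d in vision.landmark_of(c,l)[:2]])
E
```

```text
[623.182 200.409 121.968] [[-0.004  0.959 -0.284]
 [-0.005 -0.284 -0.959]
 [-1.    -0.002  0.006]] [ 0.193  0.386  1.534 -0.005  1.226  0.483] 6.7 [ 0.475 -0.312 -2.   ]
strip_center top [(array([143.6, 186.9]), 0.64)]
strip_center side [(array([205.1, 286.1]), 0.94), (array([230.8, 291. ]), 0.52)]
channel_end top [(array([161.1, 198.2]), 0.61)]
channel_end side [(array([214.3, 325.5]), 0.84)]
```

View pics/g2.png

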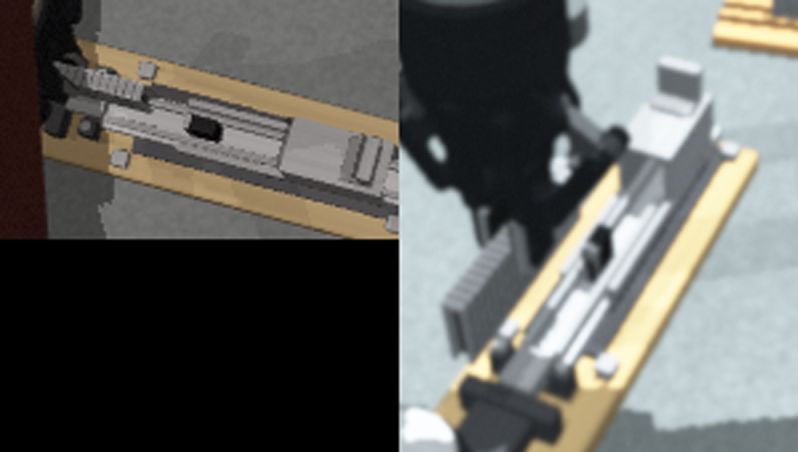

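The strip is held level and in line, ahead of the follower, with its rear end at about (140,88) in the top crop. I'll lower it to just above the walls and check the lateral fit there.

Emit:
jog_arm(delta_pos=[[0, 0, -0.02], [0, 0, -0.04], [0, 0, -0.053], [0, 0, -0.053], [0, 0, -0.053], [0, 0, -0.053]], dr=[[0, 0, 0], [0, 0, 0], [0, 0, 0], [0, 0, 0], [0, 0, 0], [0, 0, 0]])

```text
clock: 7.5
position: [624.2, 200.7, 70.5]
tcp_rot: [0.076, 1.566, -1.783]
force: [0.3, 0.2, -1.7]
opening: 10.5
```

```bash
python3 - <<'E'
from h import *
np.set_printoptions(precision=3,suppress=True)
s=manip.state();p=s["position"];Rm=R.from_euler("xyz",s["tcp_rot"]).as_matrix();yaw=np.arctan2(Rm[1,1],Rm[0,1])+np.pi/2;print(p,yaw,s["clock"],s["force"],s["moment"])
b=p[2]-19.5; q=[p[0],p[1],yaw]; M=[594.1,104.5,1.283]
out=[]
for c,box,S in (("top",(130,170,100,60),8),("side",(165,255,100,75),8)):
    im=np.ascontiguousarray(vision.get_image(c)[:,:,::-1]);cv2.imwrite(f"pics/{c}3.png",im)
    x,y,w,h=box;a=cv2.resize(im[y:y+h,x:x+w],None,fx=S,fy=S,interpolation=cv2.INTER_CUBIC)
    for P,segs,col in ((q,rect(-55,55,6,b)+rect(-55,55,6,b+40)+[((-55,-6,b),(-55,-6,b+40)),((-55,6,b),(-55,6,b+40))],(0,0,255)),(M,rect(-20,90,11.5,44)[:4]+rect(-20,90,7.5,44)[:2]+rect(92,92,10.5,42)[3:],(0,255,0))):
        for sg in segs: cv2.polylines(a,[((proj(c,world(P,sg))-[x,y]+.5)*S).astype(int)],False,col,1)
    out.append(a)
A=np.vstack(out);cv2.imwrite("pics/g3.png",cv2.resize(A,None,fx=.55,fy=.55,interpolation=cv2.INTER_AREA));print(A.shape)
E
```

```text
[624.213 200.67   70.514] 1.282822097769919 7.5 [ 0.328  0.17  -1.718] [-0.013 -0.008 -0.025]
(1080, 800, 3)
```

View pics/g3.png

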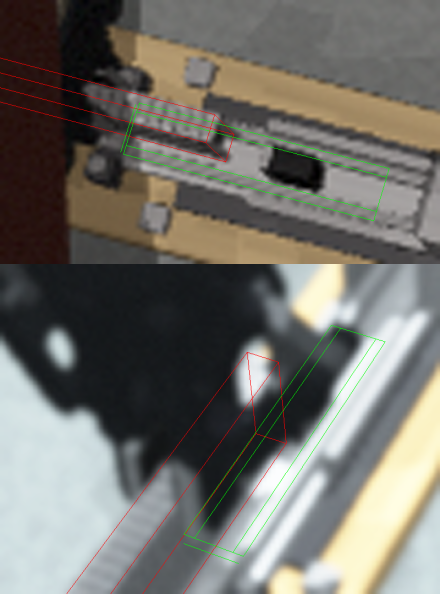

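The strip matches its predicted place in both views. The real channel, though, lies lower in the top view and further right in the side view than my model, so it sits several mm towards +y of the magazine. I'll measure this with rectified cross-profiles from the first, unobstructed pictures.

```bash
python3 - <<'E'
from h import *
np.set_printoptions(precision=0,suppress=True,linewidth=200)
M=[594.1,104.5,1.283]
X=np.arange(-60,130,.5);Y=np.arange(-30,30.1,.5);gx,gy=np.meshgrid(X,Y)
out=[]
for c in ("top","side"):
    im=cv2.imread(f"pics/{c}0.png")
    u=proj(c,world(M,np.c_[gx.ravel(),gy.ravel(),0*gx.ravel()+44])).reshape(*gx.shape,2).astype(np.float32)
    r=cv2.remap(im,u[...,0],u[...,1],cv2.INTER_CUBIC);g=cv2.cvtColor(r,cv2.COLOR_BGR2GRAY).astype(float)
    for lo,hi in ((50,65),(65,80)):
        k=(X>=lo)&(X<hi);print(c,lo,hi);print(np.c_[Y,g[:,k].mean(1)][::2].T)
    r=cv2.resize(r,None,fx=2,fy=2)
    for yv in (-11.5,0,11.5): cv2.line(r,(0,int((yv+30)*4)),(8,int((yv+30)*4)),(0,0,255),1);cv2.line(r,(750,int((yv+30)*4)),(760,int((yv+30)*4)),(0,0,255),1)
    for xv in range(-60,130,30): cv2.line(r,(int((xv+60)*4),0),(int((xv+60)*4),6),(0,255,255),1)
    cv2.line(r,(600,230),(600,240),(0,0,255),1)
    out.append(r)
cv2.imwrite("pics/rect.png",np.vstack(out))
E
```

```text
top 50 65
[[-30. -29. -28. -27. -26. -25. -24. -23. -22. -21. -20. -19. -18. -17. -16. -15. -14. -13. -12. -11. -10.  -9.  -8.  -7.  -6.  -5.  -4.  -3.  -2.  -1.   0.   1.   2.   3.   4.   5.   6.   7.   8.
    9.  10.  11.  12.  13.  14.  15.  16.  17.  18.  19.  20.  21.  22.  23.  24.  25.  26.  27.  28.  29.  30.]
 [126. 127. 128. 128. 131. 133. 120.  91.  69.  64.  64.  65.  66.  67.  66.  72.  98. 121. 122. 123. 133. 128. 103.  94. 123. 151. 157. 153. 152. 153. 155. 156. 156. 157. 158. 149. 132. 122. 124.
  127. 125. 113. 111. 135. 158. 145. 102.  69.  63.  68.  68.  68.  68.  69.  70.  71.  66.  64.  83. 112. 124.]]
top 65 80
[[-30. -29. -28. -27. -26. -25. -24. -23. -22. -21. -20. -19. -18. -17. -16. -15. -14. -13. -12. -11. -10.  -9.  -8.  -7.  -6.  -5.  -4.  -3.  -2.  -1.   0.   1.   2.   3.   4.   5.   6.   7.   8.
    9.  10.  11.  12.  13.  14.  15.  16.  17.  18.  19.  20.  21.  22.  23.  24.  25.  26.  27.  28.  29.  30.]
 [131. 134. 135. 130. 116. 105. 112. 131. 139. 137. 136. 135. 134. 133. 131. 132. 134. 131. 122. 123. 133. 129. 102.  94. 125. 154. 157. 153. 153. 15
[... 725 characters left out ...]
. 208. 222. 218. 196. 162. 127. 103.  92.  91.  94.  96.  97.  98.]]
side 65 80
[[-30. -29. -28. -27. -26. -25. -24. -23. -22. -21. -20. -19. -18. -17. -16. -15. -14. -13. -12. -11. -10.  -9.  -8.  -7.  -6.  -5.  -4.  -3.  -2.  -1.   0.   1.   2.   3.   4.   5.   6.   7.   8.
    9.  10.  11.  12.  13.  14.  15.  16.  17.  18.  19.  20.  21.  22.  23.  24.  25.  26.  27.  28.  29.  30.]
 [196. 211. 222. 228. 229. 230. 229. 229. 229. 230. 231. 232. 232. 229. 220. 201. 174. 156. 160. 180. 202. 212. 210. 194. 168. 141. 130. 142. 172. 206. 229. 239. 243. 244. 244. 245. 245. 244. 242.
  238. 232. 222. 204. 177. 150. 139. 154. 186. 216. 229. 226. 206. 173. 137. 113. 103. 100.  99.  98.  98.  98.]]
```

View pics/rect.png

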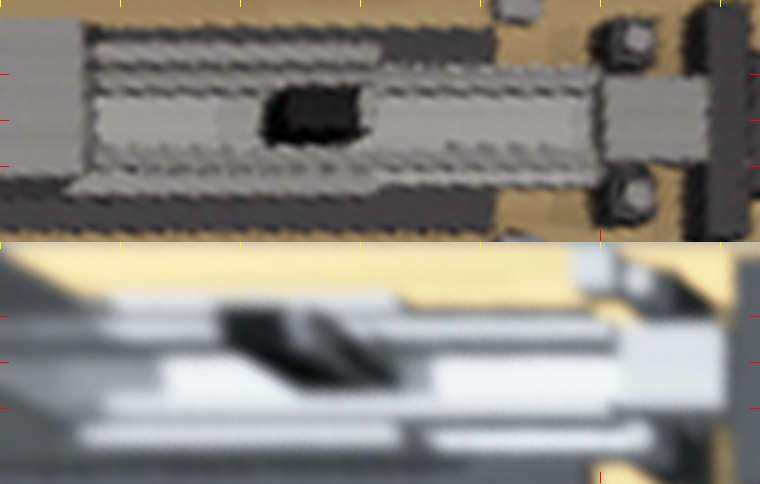

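The rectified views settle it. In the top half the walls end at x≈89 and the channel floor is centred near y≈-0.5. In the side half the wall tops are about +0.7 off. The outer bright lines I took for walls are a flange lower down, so my magazine model is right to about 1 mm. Next I'll measure the held strip the same way.

```bash
python3 - <<'E'
from h import *
np.set_printoptions(precision=0,suppress=True,linewidth=200)
q=[624.2,200.7,1.283];Y=np.arange(-14,14.1,1)
for c,z,bands in (("top",91,((-52,-42),(-42,-32),(-32,-22))),("side",91,((30,40),(40,50)))):
    im=cv2.imread(f"pics/{c}3.png",0).astype(np.float32)
    for lo,hi in bands:
        gx,gy=np.meshgrid(np.arange(lo,hi,.5),Y);u=proj(c,world(q,np.c_[gx.ravel(),gy.ravel(),0*gx.ravel()+z]))
        g=map_coordinates(im,[u[:,1],u[:,0]],order=1).reshape(gx.shape).mean(1);print(c,lo);print(np.c_[Y,g].T)
    # end along x
    X=np.arange(-75,-35,1.) if c=="top" else np.arange(35,75,1.)
    gx,gy=np.meshgrid(X,np.arange(-3,4,1));u=proj(c,world(q,np.c_[gx.ravel(),gy.ravel(),0*gx.ravel()+z]))
    print(c,"along");print(np.c_[X,map_coordinates(im,[u[:,1],u[:,0]],order=1).reshape(gx.shape).mean(0)].T)
E
```

```text
top -52
[[-14. -13. -12. -11. -10.  -9.  -8.  -7.  -6.  -5.  -4.  -3.  -2.  -1.   0.   1.   2.   3.   4.   5.   6.   7.   8.   9.  10.  11.  12.  13.  14.]
 [116. 123. 120. 116. 116. 117. 118. 122. 129. 133. 131. 128. 129. 128. 128. 129. 129. 130. 134. 117.  82.  60.  58.  59.  76. 112. 146. 153. 135.]]
top -42
[[-14. -13. -12. -11. -10.  -9.  -8.  -7.  -6.  -5.  -4.  -3.  -2.  -1.   0.   1.   2.   3.   4.   5.   6.   7.   8.   9.  10.  11.  12.  13.  14.]
 [146. 147. 146. 145. 144. 142. 139. 137. 136. 136. 132. 126. 127. 128. 126. 124. 123. 127. 130. 119.  90.  65.  57.  59.  76. 118. 152. 156. 145.]]
top -32
[[-14. -13. -12. -11. -10.  -9.  -8.  -7.  -6.  -5.  -4.  -3.  -2.  -1.   0.   1.   2.   3.   4.   5.   6.   7.   8.   9.  10.  11.  12.  13.  14.]
 [112.  99.  94.  93.  90.  85.  91. 108. 119. 129. 130. 127. 127. 128. 126. 124. 125. 127. 130. 116.  82.  58.  51.  52.  64.  88. 102. 101.  98.]]
top along
[[-75. -74. -73. -72. -71. -70. -69. -68. -67. -66. -65. -64. -63. -62. -61. -60. -59. -58. -57. -56. -55. -54. -53. -52. -51. -50. -49. -48. -47. -46. -45. -44. -43. -42. -41
[... 567 characters left out ...]
11. -10.  -9.  -8.  -7.  -6.  -5.  -4.  -3.  -2.  -1.   0.   1.   2.   3.   4.   5.   6.   7.   8.   9.  10.  11.  12.  13.  14.]
 [217. 219. 220. 220. 219. 217. 211. 202. 190. 179. 172. 167. 164. 162. 161. 160. 160. 159. 155. 145. 130. 114. 102.  96.  93.  92.  92.  92.  91.]]
side along
[[ 35.  36.  37.  38.  39.  40.  41.  42.  43.  44.  45.  46.  47.  48.  49.  50.  51.  52.  53.  54.  55.  56.  57.  58.  59.  60.  61.  62.  63.  64.  65.  66.  67.  68.  69.  70.  71.  72.  73.
   74.]
 [164. 163. 160. 157. 159. 164. 166. 163. 158. 158. 162. 166. 165. 160. 158. 160. 166. 169. 166. 155. 140. 126. 119. 123. 132. 143. 152. 161. 169. 176. 181. 185. 185. 181. 176. 171. 169. 170. 171.
  171.]]
```

In both cameras the strip agrees with the TCP. It sits about 1.9 mm to the -y side of the channel line. I'll correct that and push back against the follower to centre x≈31.

Emit:
jog_arm(delta_pos=[[-0.0018, 0.0005, -0.0015], [-0.0032, -0.0043, -0.003], [-0.0046, -0.009, -0.003], [-0.0063, -0.0147, -0.003], [-0.0077, -0.0195, -0.003], [-0.0097, -0.026, -0.003], [-0.0116, -0.0326, -0.003], [-0.0136, -0.0393, -0.003], [-0.0156, -0.046, -0.003], [-0.0175, -0.0526, -0.003], [-0.0195, -0.0592, -0.003], [-0.0213, -0.0654, -0.003]], dr=[[0, 0, 0], [0, 0, 0], [0, 0, 0], [0, 0, 0], [0, 0, 0], [0, 0, 0], [0, 0, 0], [0, 0, 0], [0, 0, 0], [0, 0, 0], [0, 0, 0], [0, 0, 0]])

```text
clock: 8.8
position: [603.3, 137.0, 68.0]
tcp_rot: [1.156, 1.57, -0.703]
force: [1.5, 10.1, -2.3]
opening: 10.4
```

```bash
cat >> h.py <<'E'
def st():
    s=manip.state();p=s["position"];Rm=R.from_euler("xyz",s["tcp_rot"]).as_matrix();e=np.array([.2838,.9589]);n=np.array([-.9589,.2838]);d=p[:2]-[594.1,104.5]
    print("p",p.round(1),"along %.1f lat %.2f yaw %.4f"%(d@e,d@n,np.arctan2(Rm[1,1],Rm[0,1])+np.pi/2),"xaxis",Rm[:,0].round(3),"F al %.1f lat %.1f z %.1f"%(s["force"][:2]@e,s["force"][:2]@n,s["force"][2]),"M",s["moment"].round(2),"op %.1f t %.2f"%(s["opening"],s["clock"]))
E
python3 -c "
from h import *
st()"
```

```text
p [603.3 137.   68. ] along 33.8 lat 0.43 yaw 1.2824 xaxis [ 0.001 -0.001 -1.   ] F al 10.1 lat 1.4 z -2.3 M [ 1.93 -0.34 -0.05] op 10.4 t 8.80
```

The follower force is 10.1 N, which means about 51 mm of travel and strip centre x≈34, in agreement with vision. I'll go back 2 mm more for clearance at the nose and lower in steps.

Emit:
jog_arm(delta_pos=[[-0.0006, -0.0019, 0], [-0.0006, -0.0019, -0.003], [-0.0006, -0.0019, -0.006], [-0.0006, -0.0019, -0.008], [-0.0006, -0.0019, -0.008]], dr=[[0, 0, 0], [0, 0, 0], [0, 0, 0], [0, 0, 0], [0, 0, 0]])

```text
clock: 9.3
position: [604.7, 137.2, 62.0]
tcp_rot: [2.289, 1.564, 0.43]
force: [2.3, 9.7, 3.1]
opening: 10.4
```

```bash
python3 -c "
from h import *
st()"
```

```text
p [604.7 137.2  62. ] along 34.4 lat -0.93 yaw 1.2824 xaxis [ 0.006  0.003 -1.   ] F al 10.0 lat 0.6 z 3.1 M [ 1.55 -0.43 -0.01] op 10.4 t 9.30
```

A steady tracking bias of about (+1, 0, +1.5) mm per call pushed me sideways onto the bevel, with about 5 N. I'll compensate for it and recentre.

Emit:
jog_arm(delta_pos=[[-0.001, -0.001, 0], [-0.003, -0.0023, 0], [-0.003, -0.0023, 0], [-0.003, -0.0023, 0]], dr=[[0, 0, 0], [0, 0, 0], [0, 0, 0], [0, 0, 0]])

```text
clock: 9.7
position: [603.8, 136.7, 63.0]
tcp_rot: [2.362, 1.558, 0.503]
force: [5.6, 8.6, -3.1]
opening: 10.2
```

```bash
python3 -c "
from h import *
st()"
```

```text
p [603.8 136.7  63. ] along 33.6 lat -0.13 yaw 1.2824 xaxis [ 0.012  0.006 -1.   ] F al 9.8 lat -3.0 z -3.1 M [ 1.74 -1.01  0.18] op 10.2 t 9.70
```

Those extra forces fit friction of the strip's end on the follower (0.3 × 10 N), not the walls. Tilt and position creep come from rebasing on the measured pose under the spring load. I'll compensate for both and go down.

Emit:
jog_arm(delta_pos=[[-0.0028, -0.0033, -0.0015], [-0.0028, -0.0033, -0.0015], [-0.0028, -0.0033, -0.0035], [-0.0028, -0.0033, -0.005], [-0.0028, -0.0033, -0.0065], [-0.0028, -0.0033, -0.0065]], dr=[[-0.009, 0.017, 0], [-0.009, 0.017, 0], [-0.009, 0.017, 0], [-0.009, 0.017, 0], [-0.009, 0.017, 0], [-0.009, 0.017, 0]])

```text
clock: 10.3
position: [603.4, 135.5, 58.8]
tcp_rot: [2.914, 1.57, 1.055]
force: [2.6, 10.7, 3.7]
opening: 10.3
```

```bash
python3 -c "
from h import *
st()"
```

```text
p [603.4 135.5  58.8] along 32.3 lat -0.13 yaw 1.2826 xaxis [ 0.001  0.001 -1.   ] F al 11.0 lat 0.5 z 3.7 M [ 1.48 -0.46  0.01] op 10.3 t 10.30
```

Emit:
jog_arm(delta_pos=[[-0.0022, -0.002, -0.0025], [-0.0022, -0.002, -0.0045], [-0.0022, -0.002, -0.0065], [-0.0022, -0.002, -0.0065]], dr=[[-0.004, 0.006, 0], [-0.004, 0.006, 0], [-0.004, 0.006, 0], [-0.004, 0.006, 0]])

```text
clock: 10.7
position: [603.7, 135.5, 54.6]
tcp_rot: [2.555, 1.57, 0.696]
force: [3.5, 10.2, 3.5]
opening: 10.7
```

```bash
python3 -c "
from h import *
st()"
```

```text
p [603.7 135.5  54.6] along 32.5 lat -0.39 yaw 1.2827 xaxis [ 0.001  0.001 -1.   ] F al 10.7 lat -0.5 z 3.5 M [ 1.47 -0.52  0.06] op 10.7 t 10.70
```

The strip is in the channel cleanly (bottom at about 35 mm, no lateral load). I'll continue to the floor.

Emit:
jog_arm(delta_pos=[[-0.002, -0.002, -0.0025], [-0.002, -0.002, -0.004], [-0.002, -0.002, -0.0055], [-0.002, -0.002, -0.0055]], dr=[[-0.004, 0.006, 0], [-0.004, 0.006, 0], [-0.004, 0.006, 0], [-0.004, 0.006, 0]])

```text
clock: 11.1
position: [604.1, 135.7, 51.4]
tcp_rot: [2.153, 1.57, 0.295]
force: [3.2, 10.1, 3.1]
opening: 10.6
```

```bash
python3 -c "
from h import *
st()"
```

```text
p [604.1 135.7  51.4] along 32.7 lat -0.77 yaw 1.2829 xaxis [ 0.001  0.    -1.   ] F al 10.6 lat -0.2 z 3.1 M [ 1.46 -0.45  0.01] op 10.6 t 11.10
```

Emit:
jog_arm(delta_pos=[[-0.0026, -0.0018, -0.0025], [-0.0026, -0.0018, -0.0035], [-0.0026, -0.0018, -0.004], [-0.0026, -0.0018, -0.004]], dr=[[-0.004, 0.006, 0], [-0.004, 0.006, 0], [-0.004, 0.006, 0], [-0.004, 0.006, 0]])

```text
clock: 11.5
position: [604.2, 135.9, 49.9]
tcp_rot: [1.742, 1.57, -0.116]
force: [2.9, 10.1, 4.6]
opening: 10.3
```

```bash
python3 -c "
from h import *
st()"
```

```text
p [604.2 135.9  49.9] along 33.0 lat -0.72 yaw 1.2830 xaxis [ 0.001 -0.    -1.   ] F al 10.5 lat 0.1 z 4.6 M [ 1.42 -0.45  0.04] op 10.3 t 11.50
```

Emit:
jog_arm(delta_pos=[[-0.002, -0.002, -0.003], [-0.002, -0.002, -0.004], [-0.002, -0.002, -0.004]], dr=[[-0.004, 0.006, 0], [-0.004, 0.006, 0], [-0.004, 0.006, 0]])

```text
clock: 11.8
position: [604.5, 136.1, 49.5]
tcp_rot: [0.987, 1.57, -0.872]
force: [-1.7, 10.1, 11.7]
opening: 10.4
```

```bash
python3 -c "
from h import *
st()"
```

```text
p [604.5 136.1  49.5] along 33.2 lat -0.98 yaw 1.2830 xaxis [ 0.001 -0.001 -1.   ] F al 9.2 lat 4.5 z 11.7 M [ 1.28  0.47 -0.04] op 10.4 t 11.80
```

The floor is reached: TCP z is 49.5 as predicted, with 11.7 N upward. Releasing.

Emit:
jog_arm(delta_pos=[[-0.001, 0, 0], [-0.001, 0, 0], [-0.001, 0, 0], [-0.001, 0, 0], [-0.001, 0, 0], [-0.001, 0, 0.002], [-0.001, 0, 0.004]], dr=[[0, 0, 0], [0, 0, 0], [0, 0, 0], [0, 0, 0], [0, 0, 0], [0, 0, 0], [0, 0, 0]], grip=0.045)

```text
clock: 12.5
position: [603.3, 135.9, 53.4]
tcp_rot: [0.307, 1.57, -1.552]
force: [1.2, 0.1, -0.8]
opening: 45.1
```

```bash
python3 -c "
from h import *
st()"
```

```text
p [603.3 135.9  53.4] along 32.7 lat 0.08 yaw 1.2829 xaxis [ 0.    -0.001 -1.   ] F al 0.4 lat -1.1 z -0.8 M [0.04 0.01 0.01] op 45.1 t 12.50
```

Emit:
jog_arm(delta_pos=[[-0.0005, 0, 0.03], [-0.0005, 0, 0.07], [-0.0005, 0, 0.1], [-0.012, -0.04, 0.1], [-0.024, -0.08, 0.1], [-0.036, -0.12, 0.1], [-0.048, -0.159, 0.1], [-0.048, -0.159, 0.1], [-0.048, -0.159, 0.1]], dr=[[0, 0, 0], [0, 0, 0], [0, 0, 0], [0, 0, 0], [0, 0, 0], [0, 0, 0], [0, 0, 0], [0, 0, 0], [0, 0, 0]], grip=0)

```text
clock: 13.4
position: [555.4, -23.9, 153.8]
tcp_rot: [1.241, 1.57, -0.62]
force: [-0.1, 0.0, 0.2]
opening: 0.2
```

```bash
python3 - <<'E'
from h import *
st()
M=[594.1,104.5,1.283];ims=[]
for c,box in (("top",(130,170,130,75)),("side",(170,220,130,120))):
    im=np.ascontiguousarray(vision.get_image(c)[:,:,::-1]);cv2.imwrite(f"pics/{c}4.png",im)
    for l in ("strip_center","follower_face","rail_tips","rail_grip"):
        k=vision.landmark_of(c,l)[:1];z=dict(strip_center=50,follower_face=47,rail_tips=36,rail_grip=95)[l]
        for d in k:
            w=onz(c,d["xy"],z)[:2]-M[:2];print(c,l,round(d["score"],2),"mag x %.1f y %.1f"%(w@[.2838,.9589],w@[-.9589,.2838]))
    x,y,w,h=box;a=cv2.resize(im[y:y+h,x:x+w],None,fx=4,fy=4,interpolation=cv2.INTER_CUBIC)
    for sg in rect(-18,92,6,70): cv2.polylines(a,[((proj(c,world(M,sg))-[x,y]+.5)*4).astype(int)],False,(0,0,255),1)
    ims.append(a)
A=np.vstack(ims);cv2.imwrite("pics/g4.png",cv2.resize(A,None,fx=.75,fy=.75,interpolation=cv2.INTER_AREA));print(A.shape)
E
```

```text
p [555.4 -23.9 153.8] along -134.1 lat 0.72 yaw 1.2805 xaxis [ 0.001 -0.001 -1.   ] F al -0.0 lat 0.1 z 0.2 M [ 0.02 -0.01 -0.04] op 0.2 t 13.40
top strip_center 0.71 mag x 36.4 y 0.0
top follower_face 0.61 mag x -19.6 y -1.3
side strip_center 0.65 mag x 37.7 y -2.5
side follower_face 0.64 mag x -14.3 y 0.8
side rail_tips 0.61 mag x 37.5 y -1.6
side rail_grip 0.84 mag x -94.9 y 8.9
(780, 520, 3)
```

View pics/g4.png

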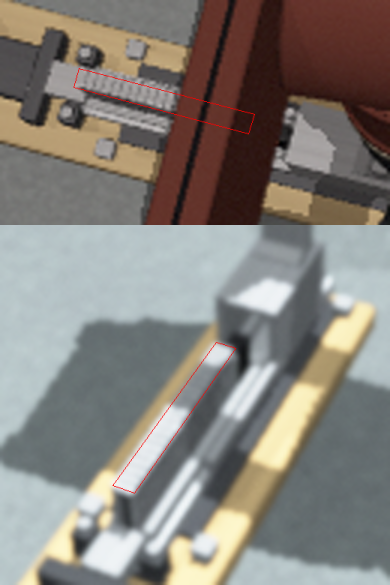

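The strip matches the seated model outline (x -18 to 92, top at z 70) in both views. The networks give x≈36–38 for it, with the follower at -14 to -20. Next I'll lower the shut fingers behind the rail plate and push.

Emit:
jog_arm(delta_pos=[[0, 0, -0.025], [0, 0, -0.05], [0, 0, -0.067], [0, 0, -0.067], [0, 0, -0.067]], dr=[[0, 0, 0], [0, 0, 0], [0, 0, 0], [0, 0, 0], [0, 0, 0]])

```text
clock: 14.4
position: [555.4, -22.5, 86.4]
tcp_rot: [-0.476, 1.57, -2.334]
force: [-0.1, -0.3, 0.1]
opening: -0.2
```

Emit:
jog_arm(delta_pos=[[0.001, 0.0048, -0.001], [0.0022, 0.0096, -0.001], [0.0036, 0.0144, -0.001], [0.005, 0.019, -0.001], [0.0065, 0.024, -0.001], [0.0075, 0.0275, -0.001], [0.0085, 0.031, -0.001], [0.0095, 0.0345, -0.001]], dr=[[0, 0, 0], [0, 0, 0], [0, 0, 0], [0, 0, 0], [0, 0, 0], [0, 0, 0], [0, 0, 0], [0, 0, 0]])

```text
clock: 15.2
position: [565.2, 12.1, 85.6]
tcp_rot: [0.304, 1.57, -1.554]
force: [0.6, -3.4, 2.8]
opening: -0.2
```

```bash
python3 -c "
from h import *
st()"
```

```text
p [565.2  12.1  85.6] along -96.8 lat 1.47 yaw 1.2838 xaxis [ 0.    -0.001 -1.   ] F al -3.1 lat -1.5 z 2.8 M [-0.51 -0.03 -0.02] op -0.2 t 15.20
```

Contact: the rail is sliding at about 3 N. I'll continue at a modest pace.

Emit:
jog_arm(delta_pos=[[0.0014, 0.0046, -0.001], [0.0028, 0.0094, -0.001], [0.004, 0.013, -0.001], [0.0052, 0.0166, -0.001], [0.006, 0.0195, -0.001]], dr=[[0, 0, 0], [0, 0, 0], [0, 0, 0], [0, 0, 0], [0, 0, 0]])

```text
clock: 15.7
position: [571.1, 32.0, 84.4]
tcp_rot: [-0.321, 1.57, -2.178]
force: [-0.3, -3.0, 1.1]
opening: -0.2
```

Emit:
jog_arm(delta_pos=[[0.0006, 0.002, -0.001], [0.0012, 0.004, -0.001], [0.0018, 0.006, -0.001], [0.0024, 0.008, -0.001]], dr=[[0, 0, 0], [0, 0, 0], [0, 0, 0], [0, 0, 0]])

```text
clock: 16.1
position: [573.4, 40.1, 83.2]
tcp_rot: [-0.471, 1.57, -2.328]
force: [0.1, -2.9, 0.1]
opening: 0.2
```

Emit:
jog_arm(delta_pos=[[0.0006, 0.002, 0.001], [0.0012, 0.004, 0.001], [0.0018, 0.006, 0.001]], dr=[[0, 0, 0], [0, 0, 0], [0, 0, 0]])

```text
clock: 16.4
position: [574.8, 46.3, 83.8]
tcp_rot: [-0.87, 1.569, -2.728]
force: [-1.6, -4.2, -2.5]
opening: -0.4
```

Emit:
jog_arm(delta_pos=[[0.0006, 0.0015, 0], [0.0009, 0.003, 0], [0.0012, 0.004, 0]], dr=[[0, 0, 0], [0, 0, 0], [0, 0, 0]])

```text
clock: 16.7
position: [575.4, 48.2, 83.9]
tcp_rot: [-0.371, 1.565, -2.228]
force: [-5.1, -14.9, 1.9]
opening: 0.2
```

The stop is reached at about 16 N, tips x≈94. I'll hold for a moment and then back off.

Emit:
jog_arm(delta_pos=[[0.0006, 0.0022, 0], [0.0006, 0.0022, 0], [0.0006, 0.0022, 0]], dr=[[0, 0, 0], [0, 0, 0], [0, 0, 0]])

```text
clock: 17.0
position: [575.4, 48.1, 83.9]
tcp_rot: [-0.28, 1.561, -2.138]
force: [-4.8, -11.9, 2.7]
opening: -0.2
```

Emit:
jog_arm(delta_pos=[[-0.002, -0.007, 0], [-0.005, -0.017, 0], [-0.009, -0.03, 0], [-0.009, -0.03, 0.03], [-0.009, -0.03, 0.07], [-0.009, -0.03, 0.11], [-0.04, -0.07, 0.13], [-0.08, -0.11, 0.13], [-0.12, -0.15, 0.13], [-0.15, -0.19, 0.13], [-0.15, -0.22, 0.13], [-0.15, -0.22, 0.13]], dr=[[0, 0, 0], [0, 0, 0], [0, 0, 0], [0, 0, 0], [0, 0, 0], [0, 0, 0], [0, 0, 0], [0, 0, 0], [0, 0, 0], [0, 0, 0], [0, 0, 0], [0, 0, 0]])

```text
clock: 18.2
position: [423.6, -176.4, 214.4]
tcp_rot: [-0.103, 1.559, -1.966]
force: [0.6, -0.5, 0.3]
opening: 0.2
```

```bash
python3 - <<'E'
from h import *
st()
M=[594.1,104.5,1.283];ims=[]
for c,box in (("top",(130,160,150,90)),("side",(170,210,130,130))):
    im=np.ascontiguousarray(vision.get_image(c)[:,:,::-1]);cv2.imwrite(f"pics/{c}5.png",im)
    for l,z in (("strip_center",50),("follower_face",47),("rail_tips",36),("rail_grip",95)):
        for d in vision.landmark_of(c,l)[:1]:
            w=onz(c,d["xy"],z)[:2]-M[:2];print(c,l,round(d["score"],2),"mag x %.1f y %.1f"%(w@[.2838,.9589],w@[-.9589,.2838]))
    x,y,w,h=box;a=cv2.resize(im[y:y+h,x:x+w],None,fx=4,fy=4,interpolation=cv2.INTER_CUBIC)
    for sg in rect(-18,92,6,70): cv2.polylines(a,[((proj(c,world(M,sg))-[x,y]+.5)*4).astype(int)],False,(0,0,255),1)
    ims.append(cv2.copyMakeBorder(a,0,0,0,600-a.shape[1],cv2.BORDER_CONSTANT))
A=np.vstack(ims);cv2.imwrite("pics/g5.png",cv2.resize(A,None,fx=.68,fy=.68,interpolation=cv2.INTER_AREA))
E
```

```text
p [ 423.6 -176.4  214.4] along -317.8 lat 83.80 yaw 1.2783 xaxis [-0.004 -0.011 -1.   ] F al -0.3 lat -0.8 z 0.3 M [ 0.02 -0.    0.  ] op 0.2 t 18.20
top strip_center 0.84 mag x 35.2 y 0.4
top follower_face 0.39 mag x 40.5 y -0.1
top rail_grip 0.83 mag x -48.7 y -1.9
side strip_center 0.74 mag x 38.7 y 6.9
side rail_grip 0.77 mag x -40.2 y 6.1
```

```bash
python3 -c "
from h import *
manip.job_done();st()"
```

```text
the job is handed in; nothing more can be done
the job is handed in; nothing more can be done
```

The long strip is loaded in the magazine, the rail is closed on its stop blocks, and I handed the job in at about 18.5 s.

- **Strip:** I pressed it back against the follower (about 10 N, 51 mm of travel) and lowered it to the floor, where contact came at the predicted height with about 12 N. After I let go, both cameras matched the seated outline, from x = -18 to 92 mm. After closing, the networks put its centre at x≈35 (top) and 39 mm (side).
- **Rail:** It slid at about 3 N and stopped dead, with 16 N on the tool when it stopped and about 13 N while I held it. By dead reckoning from the fingers the tips are at x≈94 mm. By vision (plate at x = -40 to -49) they are at 89–98 mm, beyond the required 77 mm. I then backed the arm well clear, with no force on the tool.

**Checks that disagreed or failed:**
- After closing, the top-camera network put the follower at x≈40 mm with a low score (0.39). The follower is probably hidden under the rail roof by then. Before closing it read -14 to -20 mm.
- After closing, the side-camera readings of the strip and rail sit about 6–7 mm to one side of the channel line. The top camera shows them within 2 mm of it.
- I could not view the last picture because the 12-picture limit was reached, so the closed state rests on force, arm position and the networks.
- I saw no sign that the short strip or other objects moved, but did not measure them again at the end.

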